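Lock a chain tensioner for storage

TASK

Lock the spring chain tensioner on the bench for storage: push its plunger fully home into the housing and, while holding it down, slide the keeper fully home by its bow so that its nose traps the plunger; then let go, so that the keeper alone holds the plunger in. Go gently, never bearing on any part of the tensioner with more than about 25 N, and leave the other parts lying around it where they are.

Things in the scene. Friction and masses are not known exactly. Their poses are not given: they have to be found in the camera images.
- tensioner: spring chain tensioner, fixed: a 66 x 150 mm cast aluminium housing (150 mm along its own y) with a flat top 50 mm above the bench, screwed to a dark 130 x 200 x 10 mm steel base plate. Origin: centre of the base plate's underside, on the bench; z up; y is the direction in which the keeper is slid to lock. Low guide rails along both long edges of the housing reach 59 mm above the bench. It stands anywhere in front of the robot, turned any way round
- plunger_top (a point): middle of the flat top face (30 mm along the tensioner's x, 60 mm along its y) of the steel plunger that stands out of the housing. The point is 76 mm above the bench with the plunger out and 62 mm with it fully home, always at x = 0, y = 0 of the tensioner. At the plunger's -y end, 13.5 mm below this face, a ledge 18 mm long sticks out: the keeper's nose goes over that ledge
- plunger (a joint): how far the plunger is pushed down, in m: 0 fully out, 0.014 fully home on a hard stop. Its spring resists with about 3 N when out, rising to about 8.5 N at home, and drives it straight back out when let go. The keeper's nose passes over the ledge only from 0.0125 on; with the nose over the ledge the freed plunger rises to rest under the nose at about 0.012
- keeper_bow (a point): middle of the cross bar of the keeper's upright bow: dark steel bar 48 mm long along the tensioner's x, 8 mm thick along its y, 10 mm high, its middle 85 mm above the bench, on two 5 mm posts with 38 mm of free width between them. The bar crosses over the plunger, at tensioner y = 8 mm + the keeper's joint value; its underside is 80 mm above the bench. Pushing the bar along +y slides the keeper
- keeper (a joint): how far the keeper is slid, in m: 0 fully back (unlocked), 0.016 fully home (locked) against a hard stop. The keeper is a flat frame lying on the housing around the plunger, in guides, with a cross nose at its -y end and the upright bow in its middle. It starts between 0 and 0.003. It slides with about 2 N of friction and stays where it is left; with the plunger out its nose runs against the side of the ledge at about 0.004
- sprocket: bystander: steel chain wheel lying flat, 88 mm across, 24 mm high; origin under its centre
- bearing: bystander: steel bearing ring lying flat, 52 mm across, 15 mm high; origin under its centre
- spanner: bystander: steel spanner lying flat along its own x; origin under its middle
- carton: bystander: cardboard box 70 x 100 x 45 mm; origin under its centre
- shaft: bystander: steel shaft 200 mm long with two 44 mm collars, lying along its own x; origin under its middle
- bolt: bystander: bolt standing on its 17 mm head on the tensioner's base plate, 30 mm high; origin under its head
Mind the look-alikes: they are no part of the job. Leave any yellow look-alike of the tensioner alone.

How it is judged:
On the way, in this order (a step that is already met when the one before it is completed fails the run):
1. the plunger is pushed home (past 12.5 mm of its 14 mm) (value of joint plunger above 0.0125 m), for 0.1 s.
2. the keeper is slid home over the plunger's ledge (value of joint keeper above 0.014 m and value of joint plunger above 0.0115 m), for 0.1 s.
At the end, for the whole second after the job is handed in: the keeper is slid at least 14 mm of its 16 mm, the plunger is held in by it at 11.5 mm or more of its 14 mm and is at rest, and nothing touches them (all of step 2 and not (velocity of joint plunger above 0.005 m/s) and not (velocity of joint plunger below -0.005 m/s)).
It fails at once if the robot bears on the tensioner, its plunger or its keeper with more than 25 N (contact force between any of the fingers, the arm and tensioner above 25 N).
It fails at once if one of the parts lying around is moved by more than 30 mm (distance of any of sprocket, bearing, spanner, carton, shaft, bolt from where it was at the start of the episode above 0.03 m).
It also fails if it takes over 51 s, if anything falls off the work surface, if the arm or the gripper's body presses on something with over 40 N, if the wrist force passes 120 N, or if a joint passes its speed limit or range.

ROBOT

A 6-joint arm with a two-finger parallel gripper is mounted at the origin on the work surface. World frame = base frame: x ahead of the robot, y to its left, z up, the work surface at z = 0. Lengths are in m, angles in rad, forces in N, time in s.
With the tool pointing down it reaches from about 0.4 to 0.825 m from the base axis. Payload 7 kg.
Tool frame: the origin (TCP) lies midway between the tips of the shut fingers; the grasp point (between the pads) lies 19 mm behind it; z points along the fingers, y is the line along which they close (so a half turn about z gives the same grasp; the last joint's range is limited). The gripper opens to 88 mm and grips with 3 to 60 N. Pads are 19 mm wide; open, the fingers measure 130 mm over their backs; the gripper's body (78 mm by 193 mm) begins 47 mm behind the grasp point.
Start: joints at [-0.868, 0.359, 0.012, 0, -1.224, -0.288], TCP at [0.272, -0.618, 0.227] pointing down, gripper open.
Joint ranges: [-3.07, 3.07], [-1.43, 2.12], [-1.02, 1.25], [-3.03, 1.67], [-3.05, -0], [-3.03, 3.03]. Speed limits (rad/s): [2.39, 2.39, 3.01, 3.14, 3.14, 3.14].

INTERFACE

Orientations are given as [roll, pitch, yaw] about the fixed x, y, z axes, in that order (R = Rz(yaw) Ry(pitch) Rx(roll)).
In Python, from station import get_state, grab_frame, calibration, job_done, boxes_of, regions_of, spot_point gives the robot as it stands. The module is installed in compiled form; this text tells all that it offers.
- The arm moves only by the tool arm_command, never from a script. Its argument "commands" is a list of rows, each an object of numbers: "tx", "ty", "tz": the shift along the tool's x, y, z each as a share of 25 cm, from -1 to 1; "twist": the turn about the tool's z as a share of 180 degrees, from -1 to 1. A call has exactly 8 rows; each row is the pose to reach, as a shift and turn from the pose commanded when the call began, along the tool's axes at that moment, turning the shorter way round; what a row does not reach only later rows make up. A row lasts 1/12 s, in which the tool goes at most 41.7 mm and 7.16 degrees, less where a joint would pass 70% of its speed; a pose out of reach is approached as far as the arm can. A call with a number of a shift or a turn outside -1 to 1 is refused whole. A call with a gripper value outside its range is refused whole. "claw" is the opening, from 0 (shut) to 1 (fully open), set as the call begins (left out, the last holds). The fingers move at their own pace and stop on an object; "grip_force" is the grip in N (left out, the last holds). Time passes only in rows, so rows that repeat a pose let the fingers close, or fill a call up. It gives the time, the measured TCP pose, the force, the opening and the grip force at its end, in the units of the state.
- get_state(): the state, without advancing time (a new reading comes with each control period).
- grab_frame(name): name is "scene" or "side" or "wrist"; returns the picture (400x640x3 uint8, red, green, blue); there is no depth.
- calibration(name): a dict with "camera_matrix" (3x3 intrinsics, pixels), "extrinsics" (4x4, takes a point from camera to world coordinates). Camera axes: x right, y down, z forward; pixel columns grow to the right and rows downward; lengths in m; the calibration is good to about 2 mm. The wrist camera is an equidistant fisheye: a pixel r from the principal point sees the ray r / f radians off the axis. A picture is of the moment at which its call begins: read the wrist's pose just before it. calibration takes no time and is no camera call; for the wrist camera it gives the pose at the moment of the call.
- job_done(): hands the job in; it is judged then, once.
Trained networks look in the newest picture that a camera, given by its name, has taken for a name from the list of things; names that differ only in an ending like _2 or _b are one class to them, and where a whole thing is asked for, a point or a joint stands for the part that bears it (a point fixed in the world has none). Each returns a list of dicts, best first, with "score" (0 to 1); they miss things now and then, are a little off and sometimes report something else, mostly with a low value. They report only what shows in the picture. A call takes as long as a camera call. They do not tell look-alikes from the thing itself.
- boxes_of(query, camera): "rect" ([left, top, right, bottom] in pixels, round what is visible of it).
- regions_of(query, camera): "region" (400x640 bool, what is visible of it) and "rect" ([left, top, right, bottom] in pixels, round what is visible of it).
- spot_point(query, camera): "uv" ([column, row] in pixels: a listed point, or the origin of a listed thing).
The state is a dict: "t": time; "q": joint angles; "qd": joint speeds; "joint_efforts": joint torques, N m; "eef_pos": TCP position; "ee_rot": TCP orientation; "force": force on the tool from outside, world axes, zero at the start; "moment": the same for the moment, N m; "width": finger opening in m; "gripper_force": force on a finger pad.
Only numpy, scipy, OpenCV 4.12 (cv2) and the standard library are available. Lean on these libraries where they do the work, as an engineer would, in place of code of your own. Each camera call takes 0.05 s, during which the arm holds its last target. There are 200 camera calls.

## Working session

There is one attempt and no reset: what is moved stays moved. The work goes in short steps, Python scripts to look and compute and a tool call to move; the robot and the scene stay as the last step left them, time stands still between calls to the robot, and variables do not carry over. Pictures are saved under pics/ and viewed, at most 10 in all, crops included, and the job is handed in when it is done.

Besides the shell and the picture viewer there is one more tool, called after "Emit:" by a JSON object that holds its "api" and its "payload", one argument or row to a line. arm_command: Moves the arm, as the interface text tells. Shift numbers are shares of 25 cm and turn numbers shares of 180 degrees, none past 1 either way. Its arguments: {"type":"object","properties":{"commands":{"type":"array"},"claw":{"type":"number"},"grip_force":{"type":"number"}},"required":["commands"]}

```bash
mkdir -p pics
cat > h.py <<'E'
import numpy as np,cv2
from station import *
def ray(name,uv,cal=None):
    c=cal or calibration(name);K=np.array(c["camera_matrix"]);T=np.array(c["extrinsics"])
    x=(uv[0]-K[0,2])/K[0,0];y=(uv[1]-K[1,2])/K[1,1]
    if name=="wrist":
        r=np.hypot(x,y);s=np.sin(r)/r if r>1e-9 else 1;d=np.array([x*s,y*s,np.cos(r)])
    else: d=np.array([x,y,1.])
    return T[:3,3],T[:3,:3]@d
def at(name,uv,z,cal=None):
    o,d=ray(name,uv,cal);return o+d*(z-o[2])/d[2]
def save(im,n): cv2.imwrite("pics/"+n,cv2.cvtColor(im,cv2.COLOR_RGB2BGR))
E
python3 - <<'E'
from h import *
s=get_state();print(s)
ims=[]
for n in("scene","side"):
    im=grab_frame(n);ims.append(im)
    save(im,n+".png")
    for q,z in(("plunger_top",.076),("keeper_bow",.085),("tensioner",0)):
        for r in spot_point(q,n)[:3]: print(n,q,round(r["score"],2),np.round(r["uv"]),np.round(at(n,r["uv"],z),3))
E
```

```text
{'t': 0.0, 'q': array([-8.67903193e-01,  3.59389271e-01,  1.10750949e-02, -3.71990869e-04,
       -1.22413610e+00, -2.88101426e-01]), 'qd': array([-7.68662706e-04,  1.43639082e-03, -9.69240987e-05, -6.38894843e-06,
       -6.83063661e-05,  2.41239644e-04]), 'joint_efforts': array([-2.67394062e-04, -5.82719278e+01,  2.93058783e+01,  6.99735135e+00,
        6.84848113e-03, -1.91575682e-04]), 'eef_pos': array([ 0.27180405, -0.61731176,  0.2256243 ]), 'ee_rot': array([ 3.13990750e+00, -1.34704795e-04, -2.72692751e+00]), 'force': array([ 0.16329099, -0.46382423,  0.69159168]), 'moment': array([-0.02958057,  0.07104148,  0.00173591]), 'gripper_force': 0.0, 'width': 0.08803739772322315}
scene plunger_top 0.8 [231. 130.] [ 0.308 -0.326  0.076]
scene plunger_top 0.63 [273. 204.] [ 0.57  -0.094  0.076]
scene keeper_bow 0.74 [295. 190.] [ 0.517 -0.051  0.085]
scene keeper_bow 0.71 [274. 199.] [ 0.562 -0.093  0.085]
scene keeper_bow 0.71 [232. 127.] [ 0.305 -0.322  0.085]
scene tensioner 0.8 [233. 147.] [ 0.301 -0.333  0.   ]
scene tensioner 0.55 [273. 222.] [ 0.568 -0.1    0.   ]
side plunger_top 0.67 [317. 179.] [ 0.56  -0.099  0.076]
side plunger_top 0.55 [412. 153.] [ 0.314 -0.331  0.076]
side keeper_bow 0.45 [410. 152.] [ 0.318 -0.32   0.085]
side keeper_bow 0.44 [318. 173.] [ 0.564 -0.114  0.085]
side tensioner 0.82 [316. 198.] [ 0.566 -0.099  0.   ]
side tensioner 0.77 [409. 171.] [ 0.317 -0.339  0.   ]
```

View pics/scene.png

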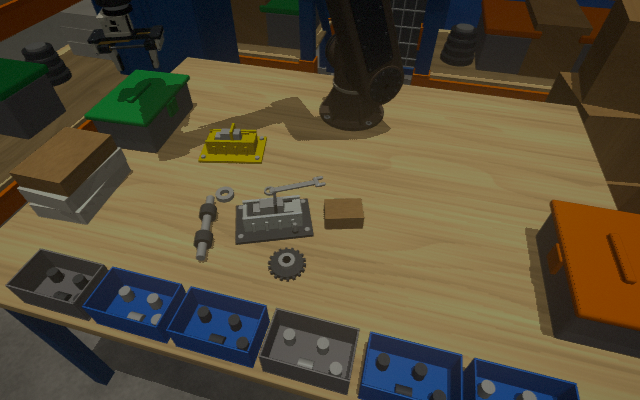

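View pics/side.png

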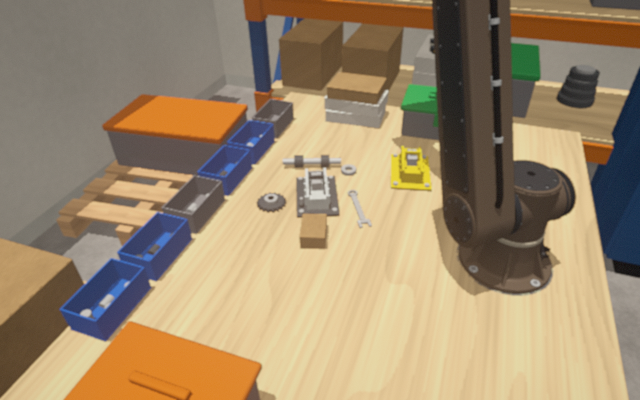

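Emit:
{"api": "arm_command", "payload": {
  "commands": [
    {"tx": -0.12, "ty": 0.09},
    {"tx": -0.24, "ty": 0.18},
    {"tx": -0.36, "ty": 0.27},
    {"tx": -0.48, "ty": 0.36},
    {"tx": -0.6, "ty": 0.45},
    {"tx": -0.72, "ty": 0.54},
    {"tx": -0.84, "ty": 0.63},
    {"tx": -0.96, "ty": 0.71}
  ],
  "claw": 0
}}

```text
invalid input
```

Emit:
{"api": "arm_command", "payload": {
  "commands": [
    {"tx": -0.12, "ty": 0.09},
    {"tx": -0.24, "ty": 0.18},
    {"tx": -0.36, "ty": 0.27},
    {"tx": -0.48, "ty": 0.36},
    {"tx": -0.6, "ty": 0.45},
    {"tx": -0.7, "ty": 0.54},
    {"tx": -0.75, "ty": 0.6},
    {"tx": -0.75, "ty": 0.6}
  ]
}}

```text
invalid input
```

Run:
```python
from h import *
s=get_state();print(s["t"],s["eef_pos"],s["ee_rot"],s["force"])
im=grab_frame("wrist");save(im,"w1.png")
for q,z in(("plunger_top",.076),("keeper_bow",.085),("tensioner",0)):
    for r in spot_point(q,"wrist")[:3]: print(q,round(r["score"],2),np.round(r["uv"]),np.round(at("wrist",r["uv"],z),4))
```

```text
0.4 [ 0.27199921 -0.61769885  0.22640807] [ 3.14134005e+00 -2.75162915e-05 -2.72674751e+00] [ 0.51259658 -0.6599809  -0.58788442]
```

View pics/w1.png

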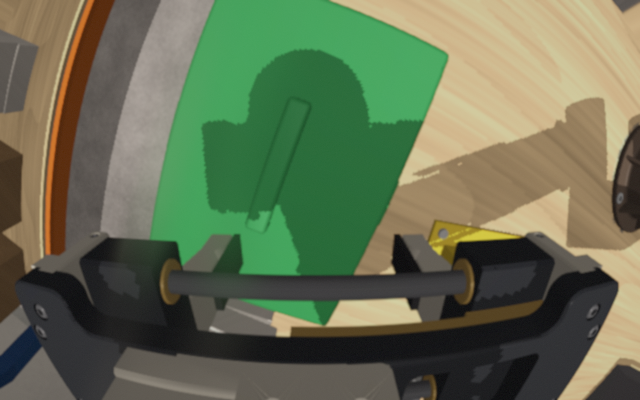

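The moves were refused, so the arm is still over the green box. I'll give every field in each row.

Emit:
{"api": "arm_command", "payload": {
  "commands": [
    {"tx": -0.12, "ty": 0.09, "tz": 0, "twist": 0},
    {"tx": -0.24, "ty": 0.18, "tz": 0, "twist": 0},
    {"tx": -0.36, "ty": 0.27, "tz": 0, "twist": 0},
    {"tx": -0.48, "ty": 0.36, "tz": 0, "twist": 0},
    {"tx": -0.6, "ty": 0.45, "tz": 0, "twist": 0},
    {"tx": -0.72, "ty": 0.54, "tz": 0, "twist": 0},
    {"tx": -0.84, "ty": 0.63, "tz": 0, "twist": 0},
    {"tx": -0.96, "ty": 0.71, "tz": 0, "twist": 0}
  ],
  "claw": 0,
  "grip_force": 20
}}

```text
t: 1.27
eef_pos: [0.4206, -0.3568, 0.227]
ee_rot: [-3.141, 0.001, -2.727]
force: [0.8, -0.2, -0.4]
width: 0.0398
gripper_force: 0.0
```

Run:
```python
from h import *
c=calibration("wrist");s=get_state();T=np.array(c["extrinsics"])
print(np.round(T,3),c["camera_matrix"],s["eef_pos"])
for uv in((320,200),(320,120),(320,20)):print(at("wrist",uv,.076))
```

```text
[[-0.402  0.873  0.276  0.345]
 [ 0.916  0.383  0.122 -0.39 ]
 [ 0.     0.301 -0.953  0.384]
 [ 0.     0.     0.     1.   ]] [[309.70691629   0.         316.6052848 ]
 [  0.         309.70691629 196.31356642]
 [  0.           0.           1.        ]] [ 0.42057481 -0.35677638  0.2269808 ]
[ 0.43664397 -0.34586003  0.076     ]
[ 0.36068799 -0.37946384  0.076     ]
[ 0.26779171 -0.42032728  0.076     ]
```

Emit:
{"api": "arm_command", "payload": {
  "commands": [
    {"tx": -0.11, "ty": 0.1, "tz": 0, "twist": -0.04},
    {"tx": -0.22, "ty": 0.2, "tz": 0, "twist": -0.08},
    {"tx": -0.33, "ty": 0.3, "tz": 0, "twist": -0.12},
    {"tx": -0.44, "ty": 0.4, "tz": 0, "twist": -0.16},
    {"tx": -0.55, "ty": 0.5, "tz": 0, "twist": -0.2},
    {"tx": -0.66, "ty": 0.6, "tz": 0, "twist": -0.24},
    {"tx": -0.77, "ty": 0.72, "tz": 0, "twist": -0.28},
    {"tx": -0.88, "ty": 0.82, "tz": 0, "twist": -0.31}
  ]
}}

```text
t: 1.93
eef_pos: [0.539, -0.0801, 0.227]
ee_rot: [-3.141, 0.0, -1.746]
force: [1.2, -0.9, 0.9]
width: 0.0002
gripper_force: 0.0
```

Run:
```python
from h import *
s=get_state();print(s["t"],s["eef_pos"],s["ee_rot"],s["force"])
im=grab_frame("wrist");save(im,"w2.png")
for q,z in(("plunger_top",.076),("keeper_bow",.085),("tensioner",0)):
    for r in spot_point(q,"wrist")[:3]: print(q,round(r["score"],2),np.round(r["uv"]),np.round(at("wrist",r["uv"],z),4))
```

```text
1.9333 [ 0.53904966 -0.08013084  0.22699841] [-3.14087309e+00  4.26377846e-04 -1.74622037e+00] [ 1.15169851 -0.88298936  0.89638405]
plunger_top 0.97 [286. 166.] [ 0.5678 -0.1004  0.076 ]
keeper_bow 0.73 [294. 176.] [ 0.56   -0.0928  0.085 ]
tensioner 0.58 [292. 154.] [ 0.5655 -0.103   0.    ]
```

View pics/w2.png

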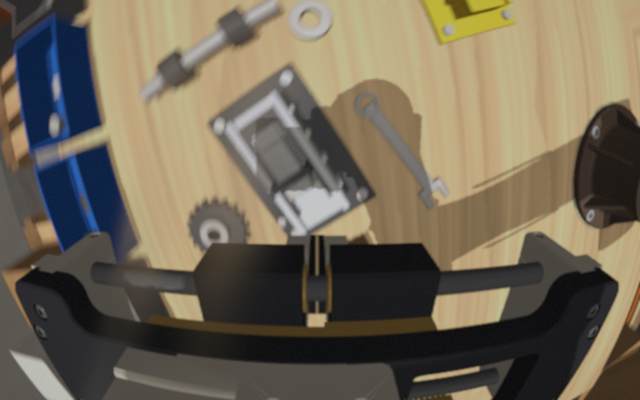

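The real tensioner lies around (290,150), and its long side runs diagonally in the image. I'll back off a little and look closer.

Emit:
{"api": "arm_command", "payload": {
  "commands": [
    {"tx": -0.09, "ty": -0.03, "tz": 0, "twist": 0},
    {"tx": -0.17, "ty": -0.05, "tz": 0, "twist": 0},
    {"tx": -0.17, "ty": -0.05, "tz": 0, "twist": 0},
    {"tx": -0.17, "ty": -0.05, "tz": 0, "twist": 0},
    {"tx": -0.17, "ty": -0.05, "tz": 0, "twist": 0},
    {"tx": -0.17, "ty": -0.05, "tz": 0, "twist": 0},
    {"tx": -0.17, "ty": -0.05, "tz": 0, "twist": 0},
    {"tx": -0.17, "ty": -0.05, "tz": 0, "twist": 0}
  ]
}}

```text
t: 2.8
eef_pos: [0.5586, -0.0435, 0.2267]
ee_rot: [-3.141, 0.0, -1.754]
force: [0.2, 0.2, 0.2]
width: 0.0006
gripper_force: 0.0
```

Run:
```python
from h import *
s=get_state();print(s["t"],s["eef_pos"],s["ee_rot"],s["force"])
im=grab_frame("wrist")
P={}
for q,z in(("plunger_top",.076),("keeper_bow",.085),("tensioner",0)):
    for r in spot_point(q,"wrist")[:2]: print(q,round(r["score"],2),np.round(r["uv"]),np.round(at("wrist",r["uv"],z),4))
# base plate outline via mask
m=regions_of("tensioner","wrist")[0]["region"]
ys,xs=np.nonzero(m);print(xs.min(),xs.max(),ys.min(),ys.max())
# rectified top view at z=.062: world axes, 0.25mm/px
c=calibration("wrist");K=np.array(c["camera_matrix"]);T=np.array(c["extrinsics"])
X,Y=np.meshgrid(np.linspace(.467,.667,600),np.linspace(0,-.2,600))
def rect(z):
    p=np.stack([X,Y,np.full_like(X,z)],-1)-T[:3,3];p=p@T[:3,:3]
    r=np.arctan2(np.hypot(p[...,0],p[...,1]),p[...,2]);h=np.hypot(p[...,0],p[...,1])
    return cv2.remap(im,(K[0,2]+K[0,0]*r*p[...,0]/h).astype(np.float32),(K[1,2]+K[1,1]*r*p[...,1]/h).astype(np.float32),cv2.INTER_CUBIC)
a=rect(.01);save(a,"rect.png")
hull=cv2.convexHull(np.c_[xs,ys].astype(np.int32))[:,0]
W=np.array([at("wrist",p,.01)[:2] for p in hull]).astype(np.float32)
print(cv2.minAreaRect(W*1000))
```

```text
2.8 [ 0.55857629 -0.04351762  0.22669446] [-3.14143719e+00  1.34494686e-05 -1.75400220e+00] [0.17094622 0.22076766 0.21066584]
plunger_top 0.91 [300. 126.] [ 0.5641 -0.1027  0.076 ]
keeper_bow 0.63 [308. 138.] [ 0.5585 -0.0904  0.085 ]
tensioner 0.62 [414. 114.] [ 0.4243 -0.089   0.    ]
tensioner 0.57 [302. 122.] [ 0.566  -0.1023  0.    ]
442 506 0 14
((310.73284912109375, -225.35826110839844), (103.18257141113281, 19.96990966796875), 1.609015941619873)
```

View pics/rect.png

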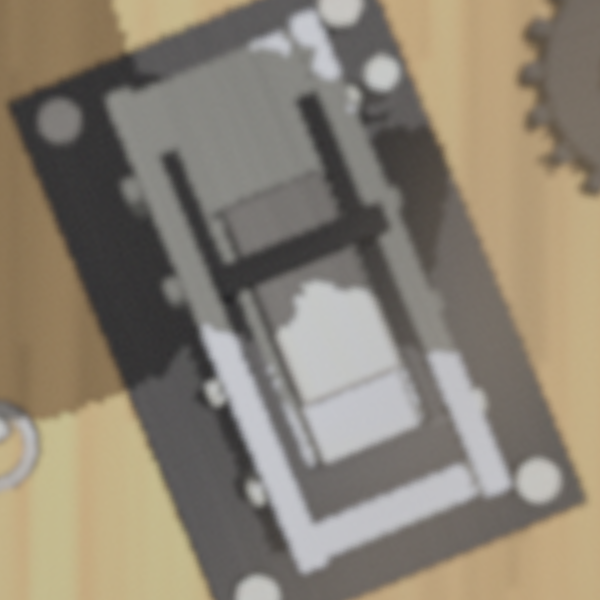

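The rectified view shows:
- **Bow:** its bar is at about (300,250), nearer the upper end.
- **Ledge and nose:** both are towards the lower end, at about (360,420) and (390,510).
- **Pose:** tensioner +y therefore points up-left, at world (-0.383, 0.924). The base plate centre is about (0.566, -0.101).

I'll go above the spot just behind the bar.

Emit:
{"api": "arm_command", "payload": {
  "commands": [
    {"tx": 0.06, "ty": -0.02, "tz": 0.1, "twist": -0.037},
    {"tx": 0.12, "ty": -0.04, "tz": 0.2, "twist": -0.074},
    {"tx": 0.18, "ty": -0.06, "tz": 0.3, "twist": -0.111},
    {"tx": 0.24, "ty": -0.08, "tz": 0.38, "twist": -0.148},
    {"tx": 0.256, "ty": -0.091, "tz": 0.44, "twist": -0.183},
    {"tx": 0.256, "ty": -0.091, "tz": 0.467, "twist": -0.183},
    {"tx": 0.256, "ty": -0.091, "tz": 0.467, "twist": -0.183},
    {"tx": 0.256, "ty": -0.091, "tz": 0.467, "twist": -0.183}
  ]
}}

```text
t: 3.72
eef_pos: [0.5698, -0.1096, 0.1101]
ee_rot: [3.141, -0.0, -1.181]
force: [0.4, 0.4, 0.4]
width: 0.0004
gripper_force: 0.0
```

Run:
```python
from h import *
s=get_state();print(s["t"],s["eef_pos"],s["ee_rot"],s["force"])
im=grab_frame("wrist")
for q,z in(("plunger_top",.076),("keeper_bow",.085)):
    for r in spot_point(q,"wrist")[:2]: print(q,round(r["score"],2),np.round(r["uv"]),np.round(at("wrist",r["uv"],z),4))
im2=grab_frame("side")
a=cv2.resize(im[100:400,160:480],(640,600))
save(a,"w3.png")
```

```text
3.7167 [ 0.56982279 -0.10957246  0.11014075] [ 3.14145439e+00 -1.75121145e-04 -1.18131134e+00] [0.40147834 0.42365641 0.38977168]
plunger_top 0.94 [315. 239.] [ 0.5675 -0.1     0.076 ]
plunger_top 0.73 [177. 230.] [ 0.6625 -0.0665  0.076 ]
```

View pics/w3.png

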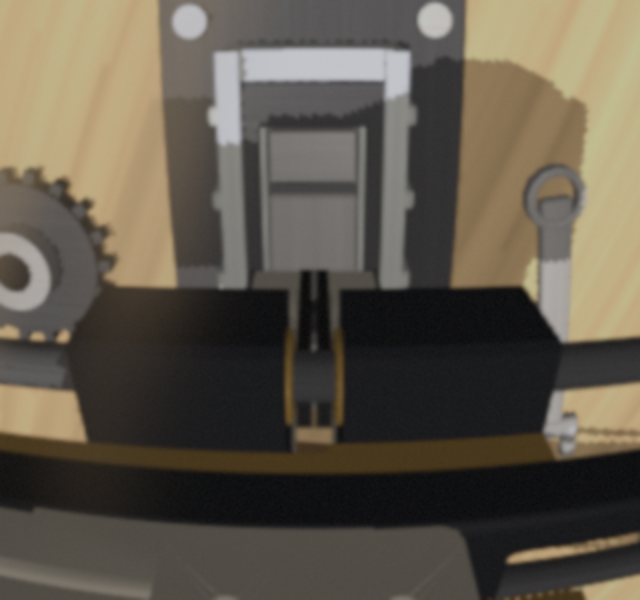

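Run:
```python
from h import *
s=get_state();p=s["eef_pos"][:2];d=np.array([-.383,.924])
for uv,z in(((317,190),.076),((317,194),.076),((317,164),.0625)):
    w=at("wrist",uv,z)[:2];print(w,"y rel tcp",(w-p)@d*1000)
print("x offset",[(at("wrist",(u,215),.076)[:2]-p)@np.array([.924,.383])*1000 for u in(294,340)])
```

```text
[ 0.57942893 -0.13300361] y rel tcp -25.383843949857777
[ 0.57839386 -0.13049855] y rel tcp -22.67273345663574
[ 0.58494756 -0.1463208 ] y rel tcp -39.80256155452837
x offset [np.float64(14.65836235830879), np.float64(-16.008434078620244)]
```

Emit:
{"api": "arm_command", "payload": {
  "commands": [
    {"tx": 0.01, "ty": 0, "tz": 0.02, "twist": 0},
    {"tx": 0.01, "ty": 0, "tz": 0.05, "twist": 0},
    {"tx": 0.01, "ty": 0, "tz": 0.08, "twist": 0},
    {"tx": 0.01, "ty": 0, "tz": 0.11, "twist": 0},
    {"tx": 0.01, "ty": 0, "tz": 0.125, "twist": 0},
    {"tx": 0.01, "ty": 0, "tz": 0.138, "twist": 0},
    {"tx": 0.01, "ty": 0, "tz": 0.15, "twist": 0},
    {"tx": 0.01, "ty": 0, "tz": 0.16, "twist": 0}
  ]
}}

```text
t: 4.58
eef_pos: [0.5698, -0.1122, 0.0696]
ee_rot: [3.14, 0.0, -1.178]
force: [-4.3, 2.1, 7.1]
width: 0.0005
gripper_force: 3.5
```

Run:
```python
from h import *
for i in range(3):
    im=grab_frame("wrist");s=get_state();print(s["t"],s["eef_pos"].round(4),s["ee_rot"].round(3),s["force"].round(1),s["moment"].round(2))
```

```text
4.6333 [ 0.5698 -0.1122  0.0693] [ 3.14   0.    -1.178] [-3.2  0.4  4.5] [ 0.36  1.47 -0.  ]
4.6833 [ 0.5698 -0.1122  0.0695] [ 3.14   0.    -1.178] [-3.5  1.3  4. ] [0.42 1.55 0.01]
4.7333 [ 0.5699 -0.1122  0.0697] [ 3.14   0.    -1.178] [-3.   0.8  5. ] [0.24 1.43 0.02]
```

Emit:
{"api": "arm_command", "payload": {
  "commands": [
    {"tx": 0, "ty": 0, "tz": 0.004, "twist": 0},
    {"tx": 0, "ty": 0, "tz": 0.008, "twist": 0},
    {"tx": 0, "ty": 0, "tz": 0.012, "twist": 0},
    {"tx": 0, "ty": 0, "tz": 0.016, "twist": 0},
    {"tx": 0, "ty": 0, "tz": 0.02, "twist": 0},
    {"tx": 0, "ty": 0, "tz": 0.023, "twist": 0},
    {"tx": 0, "ty": 0, "tz": 0.025, "twist": 0},
    {"tx": 0, "ty": 0, "tz": 0.025, "twist": 0}
  ]
}}

```text
t: 5.4
eef_pos: [0.5701, -0.1122, 0.0639]
ee_rot: [3.141, 0.0, -1.178]
force: [-5.0, 1.9, 7.6]
width: 0.0006
gripper_force: 3.9
```

Run:
```python
from h import *
for i in range(3):
    im=grab_frame("wrist");s=get_state();print(s["t"],s["eef_pos"].round(4),s["ee_rot"].round(3),s["force"].round(1),s["moment"].round(2))
```

```text
5.45 [ 0.57   -0.1122  0.064 ] [ 3.141  0.    -1.178] [-5.2  1.8  8.2] [0.4  1.93 0.04]
5.5 [ 0.5701 -0.1122  0.064 ] [ 3.141  0.    -1.178] [-5.5  0.6  7. ] [0.4  1.94 0.03]
5.55 [ 0.5701 -0.1122  0.064 ] [ 3.141  0.    -1.178] [-4.4  1.6  8.1] [ 0.37  1.95 -0.01]
```

Emit:
{"api": "arm_command", "payload": {
  "commands": [
    {"tx": 0, "ty": 0, "tz": 0.002, "twist": 0},
    {"tx": 0, "ty": 0, "tz": 0.004, "twist": 0},
    {"tx": 0, "ty": 0, "tz": 0.006, "twist": 0},
    {"tx": 0, "ty": 0, "tz": 0.006, "twist": 0},
    {"tx": 0, "ty": 0, "tz": 0.006, "twist": 0},
    {"tx": 0, "ty": 0, "tz": 0.006, "twist": 0},
    {"tx": 0, "ty": 0, "tz": 0.006, "twist": 0},
    {"tx": 0, "ty": 0, "tz": 0.006, "twist": 0}
  ]
}}

```text
t: 6.22
eef_pos: [0.5701, -0.1122, 0.0626]
ee_rot: [3.141, 0.0, -1.178]
force: [-4.5, 1.4, 7.8]
width: 0.0003
gripper_force: 4.2
```

Run:
```python
from h import *
for i in range(3):
    im=grab_frame("wrist");s=get_state();print(s["t"],s["eef_pos"].round(4),s["ee_rot"].round(3),s["force"].round(1),s["moment"].round(2))
```

```text
6.2667 [ 0.5701 -0.1123  0.0626] [ 3.141  0.    -1.178] [-5.1  1.3  8.4] [ 0.5   2.09 -0.  ]
6.3167 [ 0.5701 -0.1123  0.0626] [ 3.141  0.    -1.178] [-5.3  0.8  9.6] [0.46 2.08 0.02]
6.3667 [ 0.5701 -0.1122  0.0626] [ 3.141  0.    -1.178] [-6.1  1.2  8.5] [ 0.47  2.04 -0.  ]
```

Emit:
{"api": "arm_command", "payload": {
  "commands": [
    {"tx": -0.006, "ty": 0, "tz": 0, "twist": 0},
    {"tx": -0.012, "ty": 0, "tz": 0, "twist": 0},
    {"tx": -0.018, "ty": 0, "tz": 0, "twist": 0},
    {"tx": -0.024, "ty": 0, "tz": 0, "twist": 0},
    {"tx": -0.03, "ty": 0, "tz": 0, "twist": 0},
    {"tx": -0.036, "ty": 0, "tz": 0, "twist": 0},
    {"tx": -0.042, "ty": 0, "tz": 0, "twist": 0},
    {"tx": -0.048, "ty": 0, "tz": 0, "twist": 0}
  ]
}}

```text
t: 7.03
eef_pos: [0.5686, -0.1022, 0.0639]
ee_rot: [-3.138, -0.003, -1.177]
force: [2.7, -8.4, 7.5]
width: 0.0001
gripper_force: 4.9
```

```bash
cat > st.py <<'E'
from h import *
for i in range(3):
    im=grab_frame("wrist");s=get_state();f=s["force"]
    print(round(s["t"],2),s["eef_pos"].round(4),f.round(1),"Fy",round(f@[-.383,.924,0],1),"Fx",round(f@[.924,.383,0],1),"y from start",((s["eef_pos"]-[.5701,-.1122,0])@[-.383,.924,0]*1000).round(1))
E
python3 st.py; python3 -c "
from h import *
im=grab_frame('wrist');save(cv2.resize(im[100:400,160:480],(640,600)),'w4.png')"
```

```text
7.08 [ 0.5685 -0.102   0.0638] [ 1.9 -5.4  7.2] Fy -5.7 Fx -0.3 y from start 10.0
7.13 [ 0.5685 -0.102   0.0638] [ 2.1 -6.7  7.8] Fy -7.0 Fx -0.6 y from start 10.0
7.18 [ 0.5685 -0.102   0.0638] [ 1.2 -6.   8. ] Fy -6.0 Fx -1.2 y from start 10.0
```

View pics/w4.png

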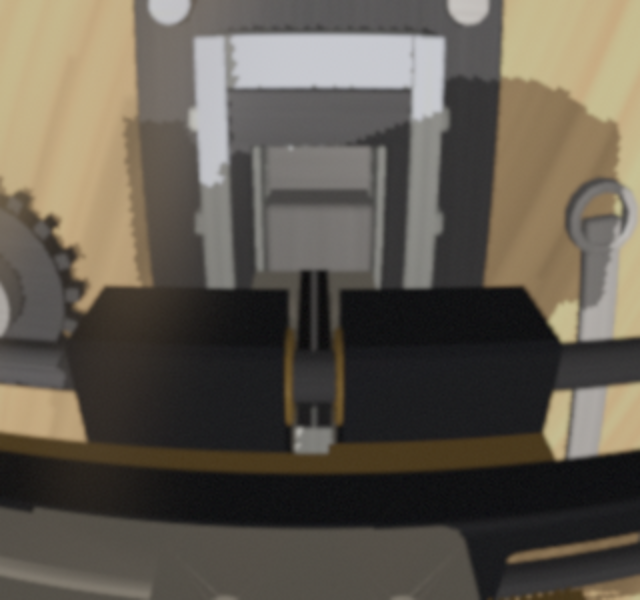

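Emit:
{"api": "arm_command", "payload": {
  "commands": [
    {"tx": 0.004, "ty": 0, "tz": 0, "twist": 0},
    {"tx": 0.01, "ty": 0, "tz": 0.001, "twist": 0},
    {"tx": 0.01, "ty": 0, "tz": 0.002, "twist": 0},
    {"tx": 0.01, "ty": 0, "tz": 0.004, "twist": 0},
    {"tx": 0.01, "ty": 0, "tz": 0.006, "twist": 0},
    {"tx": 0.01, "ty": 0, "tz": 0.006, "twist": 0},
    {"tx": 0.01, "ty": 0, "tz": 0.006, "twist": 0},
    {"tx": 0.01, "ty": 0, "tz": 0.006, "twist": 0}
  ]
}}

```text
t: 7.9
eef_pos: [0.5687, -0.103, 0.0623]
ee_rot: [-3.138, -0.001, -1.177]
force: [-2.0, 3.5, 10.8]
width: 0.0003
gripper_force: 5.9
```

```bash
python3 st.py
```

```text
7.95 [ 0.5687 -0.103   0.0623] [-2.5  3.3 12.1] Fy 4.0 Fx -1.1 y from start 9.1
8.0 [ 0.5687 -0.103   0.0623] [-2.   4.  11.5] Fy 4.5 Fx -0.4 y from start 9.0
8.05 [ 0.5687 -0.103   0.0623] [-2.8  4.4 11.9] Fy 5.1 Fx -0.9 y from start 9.0
```

Emit:
{"api": "arm_command", "payload": {
  "commands": [
    {"tx": -0.005, "ty": 0, "tz": 0, "twist": 0},
    {"tx": -0.01, "ty": 0, "tz": 0.0, "twist": 0},
    {"tx": -0.015, "ty": 0, "tz": 0.001, "twist": 0},
    {"tx": -0.02, "ty": 0, "tz": 0.001, "twist": 0},
    {"tx": -0.023, "ty": 0, "tz": 0.001, "twist": 0},
    {"tx": -0.026, "ty": 0, "tz": 0.001, "twist": 0},
    {"tx": -0.029, "ty": 0, "tz": 0.001, "twist": 0},
    {"tx": -0.032, "ty": 0, "tz": 0.001, "twist": 0}
  ]
}}

```text
t: 8.72
eef_pos: [0.5667, -0.0973, 0.0624]
ee_rot: [-3.137, -0.004, -1.177]
force: [1.5, -8.0, 7.7]
width: 0.0004
gripper_force: 5.2
```

```bash
python3 st.py
```

```text
8.77 [ 0.5667 -0.0972  0.0624] [ 2.7 -7.7  8.5] Fy -8.2 Fx -0.5 y from start 15.2
8.82 [ 0.5667 -0.0972  0.0623] [ 2.  -7.8  8.7] Fy -8.0 Fx -1.2 y from start 15.2
8.87 [ 0.5667 -0.0972  0.0623] [ 1.9 -8.2  8.3] Fy -8.2 Fx -1.4 y from start 15.2
```

Emit:
{"api": "arm_command", "payload": {
  "commands": [
    {"tx": -0.002, "ty": 0, "tz": 0, "twist": 0},
    {"tx": -0.004, "ty": 0, "tz": 0.0, "twist": 0},
    {"tx": -0.006, "ty": 0, "tz": 0.001, "twist": 0},
    {"tx": -0.008, "ty": 0, "tz": 0.001, "twist": 0},
    {"tx": -0.01, "ty": 0, "tz": 0.001, "twist": 0},
    {"tx": -0.012, "ty": 0, "tz": 0.001, "twist": 0},
    {"tx": -0.014, "ty": 0, "tz": 0.001, "twist": 0},
    {"tx": -0.014, "ty": 0, "tz": 0.001, "twist": 0}
  ]
}}

```text
t: 9.53
eef_pos: [0.5655, -0.0941, 0.0623]
ee_rot: [-3.137, -0.004, -1.177]
force: [1.2, -8.3, 9.8]
width: 0.0005
gripper_force: 5.6
```

```bash
python3 st.py; python3 -c "
from h import *
im=grab_frame('wrist');save(cv2.resize(im[100:400,160:480],(640,600)),'w5.png')"
```

```text
9.58 [ 0.5655 -0.0941  0.0623] [ 2.2 -8.2  9.8] Fy -8.4 Fx -1.1 y from start 18.5
9.63 [ 0.5656 -0.0941  0.0623] [ 1.9 -8.4  9.9] Fy -8.4 Fx -1.5 y from start 18.5
9.68 [ 0.5655 -0.0941  0.0622] [ 2.6 -7.9  9.6] Fy -8.3 Fx -0.7 y from start 18.5
```

View pics/w5.png

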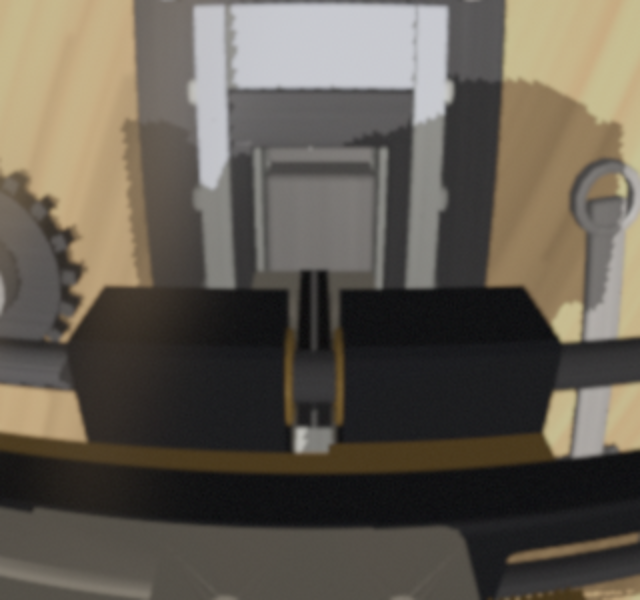

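The keeper frame (around (320,160) in the crop) moves with the tool, and its nose now covers the ledge. There's no hard stop yet, so I'll go on gently.

Emit:
{"api": "arm_command", "payload": {
  "commands": [
    {"tx": -0.001, "ty": 0, "tz": 0, "twist": 0},
    {"tx": -0.002, "ty": 0, "tz": 0.0, "twist": 0},
    {"tx": -0.003, "ty": 0, "tz": 0, "twist": 0},
    {"tx": -0.004, "ty": 0, "tz": 0, "twist": 0},
    {"tx": -0.005, "ty": 0, "tz": 0, "twist": 0},
    {"tx": -0.006, "ty": 0, "tz": 0, "twist": 0},
    {"tx": -0.007, "ty": 0, "tz": 0, "twist": 0},
    {"tx": -0.008, "ty": 0, "tz": 0, "twist": 0}
  ]
}}

```text
t: 10.4
eef_pos: [0.5648, -0.0923, 0.0623]
ee_rot: [-3.137, -0.004, -1.177]
force: [2.6, -10.3, 9.8]
width: 0.0004
gripper_force: 6.1
```

```bash
python3 st.py
```

```text
10.45 [ 0.5648 -0.0923  0.0623] [ 2.2 -9.2  9.4] Fy -9.4 Fx -1.5 y from start 20.4
10.5 [ 0.5648 -0.0923  0.0623] [ 1.4 -8.3  9.9] Fy -8.2 Fx -1.9 y from start 20.4
10.55 [ 0.5648 -0.0923  0.0623] [ 2.8 -9.4  9.1] Fy -9.7 Fx -1.0 y from start 20.4
```

Still no clear stop (Fy is about 9), so another 2 mm.

Emit:
{"api": "arm_command", "payload": {
  "commands": [
    {"tx": -0.001, "ty": 0, "tz": 0, "twist": 0},
    {"tx": -0.002, "ty": 0, "tz": 0.0, "twist": 0},
    {"tx": -0.003, "ty": 0, "tz": 0, "twist": 0},
    {"tx": -0.004, "ty": 0, "tz": 0, "twist": 0},
    {"tx": -0.005, "ty": 0, "tz": 0, "twist": 0},
    {"tx": -0.006, "ty": 0, "tz": 0, "twist": 0},
    {"tx": -0.007, "ty": 0, "tz": 0, "twist": 0},
    {"tx": -0.008, "ty": 0, "tz": 0, "twist": 0}
  ]
}}

```text
t: 11.22
eef_pos: [0.5648, -0.092, 0.0623]
ee_rot: [-3.137, -0.006, -1.177]
force: [7.6, -20.8, 3.9]
width: 0.0005
gripper_force: 12.0
```

```bash
python3 st.py
```

```text
11.27 [ 0.5648 -0.0921  0.0623] [  6.6 -20.1   4.8] Fy -21.1 Fx -1.6 y from start 20.7
11.32 [ 0.5647 -0.0921  0.0623] [  6.  -19.5   5.7] Fy -20.3 Fx -1.9 y from start 20.6
11.37 [ 0.5647 -0.0921  0.0623] [  6.9 -19.8   5.2] Fy -21.0 Fx -1.2 y from start 20.7
```

Position held while force rose to 21 N, so that's the hard stop. I'll back off behind the bar, then lift.

Emit:
{"api": "arm_command", "payload": {
  "commands": [
    {"tx": 0.008, "ty": 0, "tz": 0, "twist": 0},
    {"tx": 0.016, "ty": 0, "tz": 0, "twist": 0},
    {"tx": 0.024, "ty": 0, "tz": 0, "twist": 0},
    {"tx": 0.032, "ty": 0, "tz": -0.004, "twist": 0},
    {"tx": 0.036, "ty": 0, "tz": -0.012, "twist": 0},
    {"tx": 0.036, "ty": 0, "tz": -0.03, "twist": 0},
    {"tx": 0.036, "ty": 0, "tz": -0.07, "twist": 0},
    {"tx": 0.036, "ty": 0, "tz": -0.12, "twist": 0}
  ]
}}

```text
t: 12.03
eef_pos: [0.5639, -0.0975, 0.09]
ee_rot: [3.14, 0.0, -1.178]
force: [-1.0, 0.7, 0.5]
width: 0.0004
gripper_force: 0.0
```

Emit:
{"api": "arm_command", "payload": {
  "commands": [
    {"tx": 0, "ty": 0, "tz": -0.08, "twist": 0},
    {"tx": -0.05, "ty": 0, "tz": -0.16, "twist": 0},
    {"tx": -0.1, "ty": 0, "tz": -0.24, "twist": 0},
    {"tx": -0.15, "ty": 0, "tz": -0.32, "twist": 0},
    {"tx": -0.2, "ty": 0, "tz": -0.4, "twist": 0},
    {"tx": -0.25, "ty": 0, "tz": -0.48, "twist": 0},
    {"tx": -0.25, "ty": 0, "tz": -0.5, "twist": 0},
    {"tx": -0.25, "ty": 0, "tz": -0.5, "twist": 0}
  ]
}}

```text
t: 12.7
eef_pos: [0.5415, -0.0391, 0.2176]
ee_rot: [-3.137, -0.001, -1.177]
force: [-0.3, -0.1, 1.0]
width: -0.0001
gripper_force: 0.0
```

```bash
python3 st.py
python3 - <<'E'
from h import *
im=grab_frame('wrist');save(cv2.resize(im[0:260,160:480],(738,600)),'w6.png')
for q,z in(("plunger_top",.064),("keeper_bow",.085)):
    for r in spot_point(q,"wrist")[:2]: print(q,round(r["score"],2),np.round(r["uv"]),np.round(at("wrist",r["uv"],z),4))
E
```

```text
12.75 [ 0.5408 -0.0395  0.2159] [-0.3  0.6 -0.3] Fy 0.7 Fx -0.1 y from start 78.4
12.8 [ 0.5403 -0.0398  0.2148] [ 0.1  0.5 -0.6] Fy 0.4 Fx 0.3 y from start 78.3
12.85 [ 0.5401 -0.0399  0.2142] [-0.   0.4 -0.4] Fy 0.4 Fx 0.1 y from start 78.3
plunger_top 0.77 [315. 114.] [ 0.5668 -0.1038  0.064 ]
plunger_top 0.68 [576.  46.] [ 0.3055 -0.3367  0.064 ]
keeper_bow 0.67 [317. 144.] [ 0.5551 -0.0801  0.085 ]
keeper_bow 0.67 [581.  55.] [ 0.3106 -0.3179  0.085 ]
```

View pics/w6.png

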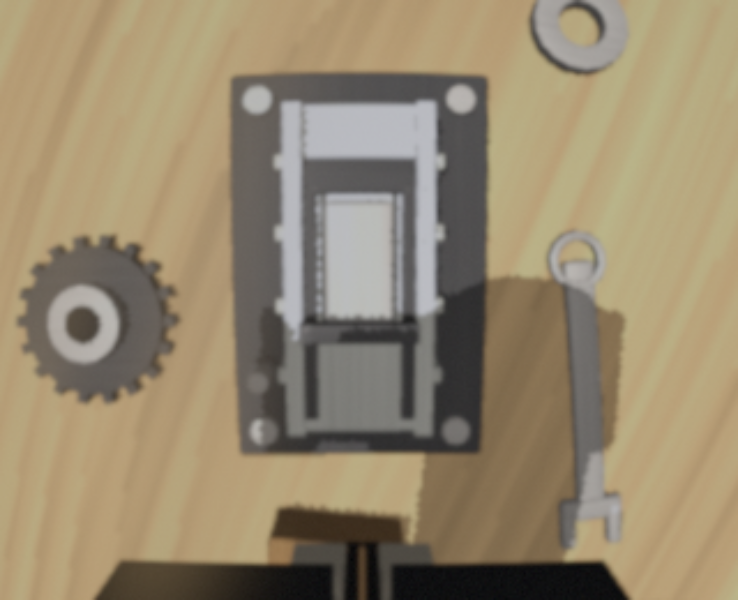

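The bow (about (360,325)) sits roughly 25 mm ahead of the plunger centre, which is fully home. The nose covers the ledge and the bystanders in view look undisturbed, so I'm handing in.

```bash
python3 -c "
from station import *
print(job_done())"
```

```text
the job is handed in; nothing more can be done
None
```

The tensioner is locked and the job is handed in: I slid the keeper to its hard stop, its nose holds the plunger in with the gripper clear, and the highest wrist force I read was about 22 N; the judge returned no verdict.

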